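Lock the bayonet lid onto the glaze-mill jar

TASK

Close the glaze-mill jar on the painting bench: set the lid on its mouth so that the two lugs drop into the notches of the collar, press it down gently against the spring, and twist it clockwise about a quarter turn until it clicks up and is locked. Do not force it, leave the other pots where they are, and let go of the lid.

Things in the scene. Friction and masses are not known exactly. Their poses are not given: they have to be found in the camera images.
- jar: Fixed white stoneware jar, 128 mm across, on a 150 mm square steel plate 10 mm thick, with a steel bayonet collar on top (104 mm across, bore 63 mm). Origin: centre of the plate's underside, z up. The collar is screwed on by hand: it sits up to 2.5 mm higher or lower and is turned up to 0.3 rad either way from the nominal places given here, so its height and notches must be felt for or seen.
- jar_mouth (a point): Centre of the jar's mouth at the nominal collar top, 115 mm above the bench (true top within 2.5 mm). On the axis inside stands a brass spring plunger 20 mm wide, its top 12 mm below the true collar top; it takes 2.4 N to start and 0.6 N more per mm.
- notch (a point): Nominal centre of one of two opposite notches at the collar's top, 36 mm from the axis, at +80 degrees (1.396 rad, counter-clockwise from above) from the jar's x axis. Each opens to the bore, reaches out to 41 mm radius and is about 13 mm wide at the bore: a lug has about 1.6 mm (0.05 rad) each side. Below it the way counter-clockwise is blocked.
- pocket (a point): Nominal centre of one of two opposite pockets, 36 mm from the axis on the jar's x axis, 3 mm below the collar's top. From each notch a channel under the rim (underside 9 mm below the collar's true top) runs 80 degrees clockwise seen from above to a stop; there the lug rises 6 mm into the pocket, which locks it.
- lid: Loose aluminium lid, 0.15 to 0.29 kg, 63.5 mm high, standing on its plug. Origin: centre of the plug's underside, z up. Plug 60.6 mm wide (52 mm at its foot, tapered over 5 mm) up to 27 mm; cap disc 92 mm wide from 27 to 34.5 mm. A half turn gives the same lid. Contact forces between lid and jar that add up to over 60 N count as forced.
- lid_lug (a point): Outer end of one of the lid's two opposite steel lugs, on the lid's x axis, 39 mm from the axis, 13 mm above the lid's origin. Lugs 10 mm wide, 10 to 16 mm above the origin. Lid origin below the collar's true top: 10 mm, lugs rest on the rim; 12, plunger met; from 25, lugs turn free under the rim (about 10 N of spring); 27, cap hits the collar hard; 19, locked, held up by the spring.
- lid_grip (a point): Middle of the lid's black bar grip, 49 mm above the lid's origin. The bar runs along the lid's x axis, in line with the lugs: 64 mm long, 18 mm wide, from 34.5 to 63.5 mm above the origin.
- cup: Bystander: small blue glazed cup, 60 mm across, 65 mm high; origin under its centre.
- bowl: Bystander: white bowl, 90 mm across, 45 mm high; origin under its centre.
- tub: Bystander: closed blue pigment tub with yellow cap, 72 mm across, 60 mm high; origin under its centre.
There are look-alikes about, which are no part of the job. Leave any orange or pink look-alike of the lid alone.

How it is judged:
By the outcome, as a careful person would: the job done as asked, in the order asked, and still so for the second after the job is handed in, with the robot touching nothing.
It also fails if it takes over 72 s, if anything falls off the work surface, if the arm or the gripper's body presses on something with over 40 N, if the wrist force passes 120 N, or if a joint passes its speed limit or range.

ROBOT

A 6-joint arm with a two-finger parallel gripper is mounted at the origin on the work surface. World frame = base frame: x ahead of the robot, y to its left, z up, the work surface at z = 0. Lengths are in m, angles in degrees, forces in N, time in s.
With the tool pointing down it reaches from about 0.3 to 0.75 m from the base axis. Payload 8.5 kg.
Tool frame: the origin (TCP) lies at the very end of the fingers, on their centre line; the grasp point (between the pads) lies 19 mm behind it (env.pinch_z is the distance from the TCP to the grasp point, in m); z points along the fingers, y is the line along which they close (so a half turn about z gives the same grasp; the last joint's range is limited). The gripper opens to 85 mm and grips with 20 to 120 N. Pads are 22 mm wide; open, the fingers measure 114 mm over their backs; the gripper's body (76 mm by 85 mm) begins 54 mm behind the grasp point. The pads swing forward as they close: fully open they stand 13 mm farther back than shut.
Start: joints at [57.393, 21.807, 74.336, -0, 83.858, -12.336], TCP at [0.191, 0.516, 0.231] pointing down, gripper open.
Joint ranges: [-178.18, 178.18], [-50.72, 133.34], [12.68, 142.11], [-81.47, 261.47], [9.98, 163.14], [-165.26, 165.26]. Speed limits (degrees/s): [136.94, 136.94, 180, 180, 180, 180].

INTERFACE

Orientations are given as a 3x3 rotation matrix whose columns are the frame's x, y, z axes.
In Python, from rig import env, viewer gives the robot as it stands.
- The arm moves only by the tool drive_tool, never from a script. Its argument "series" is a list of rows, each a list of 3 entries, a list of its own where there are three numbers: the shift along the tool's x, y, z in m, then the turn about the tool's z in degrees, then the finger opening in m, from 0 to 0.0854. A call has 1 to 20 rows; each row is the pose to reach, as a shift and turn from the pose commanded when the call began, along the tool's axes at that moment; what a row does not reach only later rows make up. A row lasts 1/10 s, in which the tool goes at most 50 mm and 8.59 degrees, less where a joint would pass 70% of its speed; a pose out of reach is approached as far as the arm can. A call with a gripper value outside its range is refused whole. The fingers move at their own pace and stop on an object; "newtons" is the grip in N (left out, the last holds). Time passes only in rows, so rows that repeat a pose let the fingers close. It gives the time, the measured TCP pose, the force, the opening and the grip force at its end, in the units of the state.
- env.observe(): the state, without advancing time (a new reading comes with each control period).
- viewer.get_image(name): name is "side" or "top"; returns a dict with "img" (400x640x3 uint8, red, green, blue), "depth" (400x640 float32, m along the optical axis (not along the pixel's ray), 0 where there is no reading), "camera_matrix" (3x3 intrinsics, pixels), "distortion" ([k1, k2, p1, p2, k3] as OpenCV has them; the pictures are not rectified), "rvec" (rotation vector, rad) and "tvec" (3), from world to camera coordinates, as OpenCV has them. Camera axes: x right, y down, z forward; pixel columns grow to the right and rows downward; lengths in m; the calibration is good to about 2 mm. A picture is of the moment at which its call begins.
- env.close_job(): hands the job in; it is judged then, once.
The state is a dict: "time_s": time; "q": joint angles; "qvel": joint speeds; "joint_efforts": joint torques, N m; "position": TCP position; "tool_rot": TCP orientation; "ft_force": force on the tool from outside, world axes, zero at the start; "wrist_torque": the same for the moment, N m; "grip_width": finger opening in m; "gripper_force": force on a finger pad.
Only numpy, scipy, OpenCV 4.12 (cv2) and the standard library are available. Lean on these libraries where they do the work, as an engineer would, in place of code of your own. Each camera call takes 0.05 s, during which the arm holds its last target. There are 200 camera calls.

## Working session

There is one attempt and no reset: what is moved stays moved. The work goes in short steps, Python scripts to look and compute and a tool call to move; the robot and the scene stay as the last step left them, time stands still between calls to the robot, and variables do not carry over. Pictures are saved under pics/ and viewed, at most 10 in all, crops included, and the job is handed in when it is done.

Besides the shell and the picture viewer there is one more tool, called after ">>>" as a command line: name --argument value ..., lists and objects as JSON in quotes. drive_tool: Moves the arm, as the interface text tells. Its arguments: {"type":"object","properties":{"series":{"type":"array"},"newtons":{"type":"number"}},"required":["series"]}

```bash
mkdir -p pics; ls
cat > h.py <<'E'
import numpy as np, cv2
from rig import env, viewer
def grab(n):
    d=viewer.get_image(n); np.savez('/tmp/%s.npz'%n,**d); return d
def load(n): return dict(np.load('/tmp/%s.npz'%n))
def save(img,name,crop=None,s=1):
    if crop: x0,y0,x1,y1=crop; img=img[y0:y1,x0:x1]
    img=cv2.resize(img,None,fx=s,fy=s,interpolation=cv2.INTER_CUBIC)
    cv2.imwrite('pics/'+name,img[...,::-1])
def ray(d,uv):
    R=cv2.Rodrigues(d['rvec'])[0]; t=np.ravel(d['tvec'])
    p=cv2.undistortPoints(np.array(uv,float).reshape(-1,1,2),d['camera_matrix'],d['distortion']).reshape(-1,2)
    return -R.T@t, np.c_[p,np.ones(len(p))]@R, p
def atz(d,uv,z):
    c,r,_=ray(d,uv); return c+r*((z-c[2])/r[:,2])[:,None]
def cloud(d):
    h,w=d['depth'].shape; u,v=np.meshgrid(np.arange(w),np.arange(h))
    c,r,_=ray(d,np.c_[u.ravel(),v.ravel()]); return (c+r*d['depth'].ravel()[:,None]).reshape(h,w,3)
E
python3 - <<'E'
from h import *
for n in('side','top'):
    d=grab(n); save(d['img'],n+'0.png'); c,_,_=ray(d,[[0,0]]); print(n,c,d['camera_matrix'][0,0])
o=env.observe(); print(o['time_s'],o['position'],o['tool_rot'],o['ft_force'],env.pinch_z)
E
```

```text
pics
side [ 0.48638026 -0.52892328  0.69836879] 367.56094231514163
top [0.4035412  0.00681049 1.19197408] 471.9582270751365
0.1 [0.1904007  0.51569497 0.23076502] [[-9.38047098e-01  3.46506973e-01 -7.47969991e-04]
 [ 3.46507643e-01  9.38046466e-01 -1.13207291e-03]
 [ 3.09359450e-04 -1.32111502e-03 -9.99999079e-01]] [-0.49788928  0.35119968  0.27994538] 0.0187
```

View pics/top0.png

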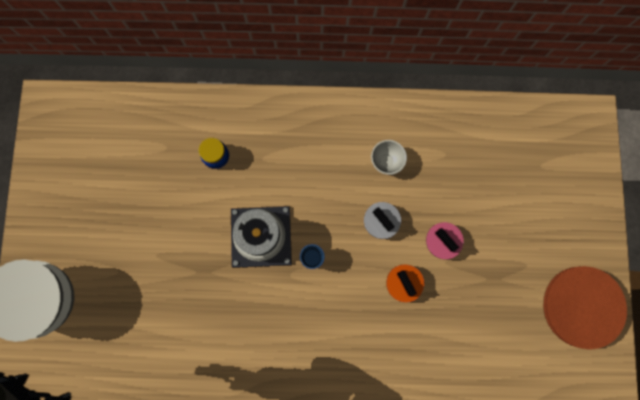

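View pics/side0.png

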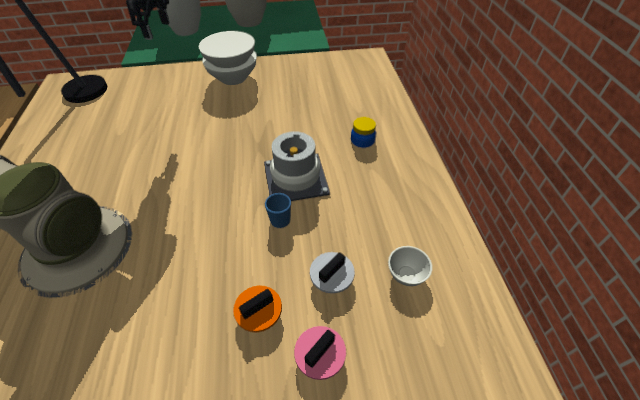

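The top view has up = +x and left = +y. There are three lid candidates in it: grey aluminium (383,220), orange (405,284) and pink (444,240). The grey one fits, since aluminium is plain metal and the orange and pink lids are excluded. The jar is at (260,235) with the cup close by at (312,257). I'll confirm in an enlarged crop.

Run:
```python
from h import *
d=load('top'); im=d['img']
m=np.hstack([im[200:275,225:300],im[185:260,345:420]])
save(m,'crop_top.png',None,5.3)
P=cloud(d)
# lid: grip & disc by depth
for (u0,v0,u1,v1,za,zb,name) in[(360,200,406,242,.055,.075,'grip'),(360,200,406,242,.028,.042,'disc'),(228,205,295,270,.106,.125,'collar'),(228,205,295,270,.004,.018,'plate')]:
    Q=P[v0:v1,u0:u1].reshape(-1,3); Q=Q[(Q[:,2]>za)&(Q[:,2]<zb)]
    r=cv2.minAreaRect((Q[:,:2]*1000).astype(np.float32)); c,rad=cv2.minEnclosingCircle((Q[:,:2]*1000).astype(np.float32))
    print(name,len(Q),Q.mean(0).round(4),np.median(Q[:,2]).round(4),r,c,rad)
```

```text
grip 204 [ 0.563  -0.1607  0.0635] 0.0636 ((563.8129272460938, -160.9541015625), (63.65940856933594, 18.39762306213379), 40.09003829956055) (561.6137084960938, -158.49888610839844) 31.933271408081055
disc 838 [ 0.5626 -0.1603  0.035 ] 0.035 ((563.1583862304688, -160.85647583007812), (90.13927459716797, 90.09274291992188), 1.2171930074691772) (564.1485595703125, -161.3340301513672) 46.19608688354492
collar 1013 [0.5181 0.1412 0.1152] 0.1152 ((518.5987548828125, 141.1231231689453), (103.44778442382812, 103.07196807861328), 75.68900299072266) (518.7891845703125, 141.16372680664062) 52.516151428222656
plate 1406 [0.51   0.1326 0.0105] 0.0105 ((517.5191650390625, 141.6587677001953), (161.35556030273438, 167.16566467285156), 0.29550254344940186) (515.6097412109375, 142.22630310058594) 113.48067474365234
```

View pics/crop_top.png

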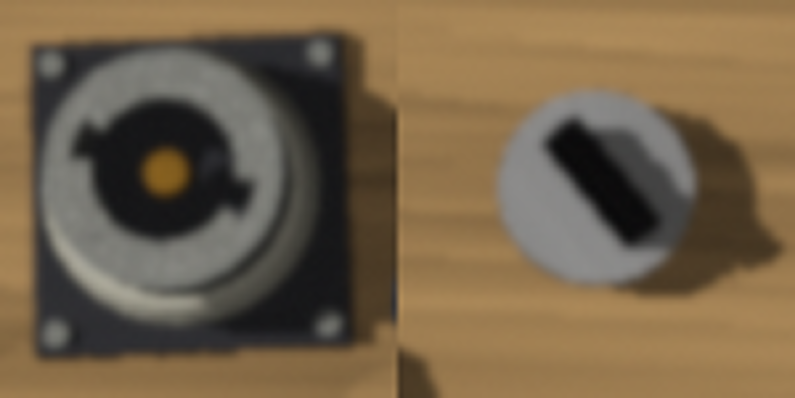

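The crop confirms the plain grey aluminium lid with its bar at about 40° in the world. The jar's notches show at about full-image (242,226) and (270,237). Next I'll refine the notch angle and jar axis in both views.

```bash
cat >> h.py <<'E'
def proj(d,X): return cv2.projectPoints(np.array(X,float),d['rvec'],d['tvec'],d['camera_matrix'],d['distortion'])[0].reshape(-1,2)
def circ(Q):
    # outer circle fit by boundary of hull
    from scipy.optimize import least_squares
    h=cv2.convexHull((Q[:,:2]*1000).astype(np.float32)).reshape(-1,2)
    f=least_squares(lambda p:np.hypot(*(h-p[:2]).T)-p[2],[*h.mean(0),50],loss='soft_l1',f_scale=.5); return f.x
E
python3 - <<'E'
from h import *
for n in('top','side'):
    d=load(n); P=cloud(d).reshape(-1,3)
    ok=d['depth'].ravel()>0
    def sel(c,r,za,zb): return P[ok&(np.hypot(*(P[:,:2]-c).T)<r)&(P[:,2]>za)&(P[:,2]<zb)]
    Q=sel([.518,.141],.06,.108,.125); C=circ(Q); print(n,'collar',C,np.median(Q[:,2]))
    D=sel([.563,-.161],.055,.03,.04); print('disc',circ(D))
    G=sel([.563,-.161],.04,.058,.07);r=cv2.minAreaRect((G[:,:2]*1000).astype(np.float32));print('grip',r,np.median(G[:,2]))
    z=np.median(Q[:,2]); g=d['img'].mean(2).astype(np.float32)
    a=np.radians(np.arange(0,360,1)); 
    S=0
    for rr in(.0345,.036,.0375,.039):
        X=np.c_[C[0]/1e3+rr*np.cos(a),C[1]/1e3+rr*np.sin(a),0*a+z]; uv=proj(d,X).astype(np.float32)
        S=S+cv2.remap(g,uv[:,0],uv[:,1],cv2.INTER_LINEAR).ravel()/4
    for lo in(40,220):
        s=S[lo:lo+60]; w=np.clip(np.median(S)-15-s,0,None); print(lo,(w*np.arange(lo,lo+60)).sum()/w.sum(), s[::3].round().astype(int))
    for nm,c in(('cup',(312,257)),):
        if n=='top': print(nm,atz(d,[c],.065))
E
```

```text
top collar [518.49783971 141.08538052  51.85472231] 0.11523709074512434
disc [ 563.71297677 -161.29829212   45.48363027]
grip ((563.81982421875, -160.9622802734375), (63.65940856933594, 18.376249313354492), 40.09003829956055) 0.06361673763029929
40 72.77224477889607 [119 118 117 119 121 116  99  74  53  42  38  36  36  40  56  80 102 115
 120 122]
220 251.42114403764293 [119 120 122 122 119 109  92  70  52  42  38  38  42  53  71  94 110 118
 121 122]
cup [[0.46564637 0.01018194 0.065     ]]
side collar [517.78355756 141.73510225  52.45538614] 0.11617884873817985
disc [ 562.4871821  -160.54317053   45.85105145]
grip ((562.2449951171875, -160.68768310546875), (63.53013229370117, 18.68328857421875), 40.66458511352539) 0.06391110313471415
40 73.21989146150909 [178 178 178 178 178 175 155 120  91  77  76  80  76  73  82 115 157 170
 174 178]
220 251.54538925005122 [177 176 173 173 177 173 134  82  59  47  51  53  50  53  83 133 178 180
 178 176]
```

>>> drive_tool --series '[[[-0.584, -0.5057, 0], 119.4, 0.06], [[-0.584, -0.5057, 0], 119.4, 0.06], [[-0.584, -0.5057, 0], 119.4, 0.06], [[-0.584, -0.5057, 0], 119.4, 0.06], [[-0.584, -0.5057, 0], 119.4, 0.06], [[-0.584, -0.5057, 0], 119.4, 0.06], [[-0.584, -0.5057, 0], 119.4, 0.06], [[-0.584, -0.5057, 0], 119.4, 0.06], [[-0.584, -0.5057, 0], 119.4, 0.06], [[-0.584, -0.5057, 0], 119.4, 0.06], [[-0.584, -0.5057, 0], 119.4, 0.06], [[-0.584, -0.5057, 0], 119.4, 0.06], [[-0.584, -0.5057, 0], 119.4, 0.06], [[-0.584, -0.5057, 0], 119.4, 0.06], [[-0.584, -0.5057, 0], 119.4, 0.06], [[-0.584, -0.5057, 0], 119.4, 0.06], [[-0.584, -0.5057, 0.1], 119.4, 0.06], [[-0.584, -0.5057, 0.1], 119.4, 0.06], [[-0.584, -0.5057, 0.1], 119.4, 0.06], [[-0.584, -0.5057, 0.1], 119.4, 0.06]]' --newtons 40

```text
time_s: 2.1
position: [0.5635, -0.1609, 0.1322]
tool_rot: [[0.762, 0.647, -0.0], [0.647, -0.762, 0.0], [-0.0, -0.0, -1.0]]
ft_force: [-0.2, 0.1, 0.5]
grip_width: 0.0598
gripper_force: 0.0
```

>>> drive_tool --series '[[[0, 0, 0.04], 0, 0.06], [[0, 0, 0.07], 0, 0.06], [[0, 0, 0.085], 0, 0.06], [[0, 0, 0.092], 0, 0.06], [[0, 0, 0.092], 0, 0.06], [[0, 0, 0.092], 0, 0.06], [[0, 0, 0.092], 0, 0.01], [[0, 0, 0.092], 0, 0.01], [[0, 0, 0.092], 0, 0.01], [[0, 0, 0.092], 0, 0.01], [[0, 0, 0.092], 0, 0.01], [[0, 0, 0.092], 0, 0.01], [[0, 0, 0.092], 0, 0.01], [[0, 0, 0.092], 0, 0.01]]' --newtons 60

```text
time_s: 3.5
position: [0.5634, -0.1609, 0.0399]
tool_rot: [[0.762, 0.647, 0.001], [0.647, -0.762, -0.0], [0.0, 0.001, -1.0]]
ft_force: [-1.0, 0.9, 5.7]
grip_width: 0.0169
gripper_force: 58.9
```

>>> drive_tool --series '[[[0, 0, -0.03], 0, 0.01], [[0, 0, -0.08], 0, 0.01], [[0, 0, -0.13], 0, 0.01], [[0, 0, -0.16], 0, 0.01], [[0.04, -0.065, -0.16], -8, 0.01], [[0.08, -0.13, -0.16], -16, 0.01], [[0.12, -0.195, -0.16], -24, 0.01], [[0.161, -0.2597, -0.16], -32, 0.01], [[0.161, -0.2597, -0.16], -32, 0.01], [[0.161, -0.2597, -0.16], -32, 0.01], [[0.161, -0.2597, -0.16], -32, 0.01], [[0.161, -0.2597, -0.16], -32, 0.01], [[0.161, -0.2597, -0.16], -32, 0.01]]'

```text
time_s: 4.8
position: [0.518, 0.1405, 0.199]
tool_rot: [[0.304, 0.953, -0.001], [0.953, -0.304, -0.0], [-0.001, -0.0, -1.0]]
ft_force: [0.1, -0.3, -1.4]
grip_width: 0.0171
gripper_force: 59.4
```

Run:
```python
from h import *
o=env.observe(); p=o['position']; print(p,o['tool_rot'],o['ft_force'],o['wrist_torque'],o['grip_width'],o['q'])
for n in('top','side'):
    d=grab(n); P=cloud(d).reshape(-1,3); ok=d['depth'].ravel()>0
    z0=p[2]-.0399
    D=P[ok&(np.hypot(*(P[:,:2]-p[:2]).T)<.055)&(abs(P[:,2]-z0-.0345)<.004)]
    print(n,len(D),circ(D),np.median(D[:,2])-z0, np.percentile(D[:,2],[5,95])-z0)
    A=np.c_[D[:,:2]-p[:2],np.ones(len(D))]; print(np.linalg.lstsq(A,D[:,2],rcond=None)[0])
d=load('side'); save(d['img'],'hover.png',(220,60,400,200),4)
```

```text
[0.51797525 0.14049201 0.19902259] [[ 3.04160043e-01  9.52620774e-01 -5.73526695e-04]
 [ 9.52620763e-01 -3.04160303e-01 -4.37869213e-04]
 [-5.91567362e-04 -4.13171120e-04 -9.99999740e-01]] [ 0.14347616 -0.28904967 -1.38889366] [-0.02970725  0.01321265  0.0242993 ] 0.017075782752389364 [ 2.54055216e+00  2.19802934e+01  7.96556787e+01 -2.40991942e-02
  7.83979693e+01  2.02530532e+01]
top 103 [519.04703719 138.26857108  44.95642142] 0.03535420892774607 [0.03189064 0.03760056]
[0.03719532 0.0180095  0.19529398]
side 580 [518.17507659 138.67490646  45.71764241] 0.03500135050991418 [0.03218793 0.03685774]
[ 0.00076805 -0.00870174  0.19390585]
```

View pics/hover.png

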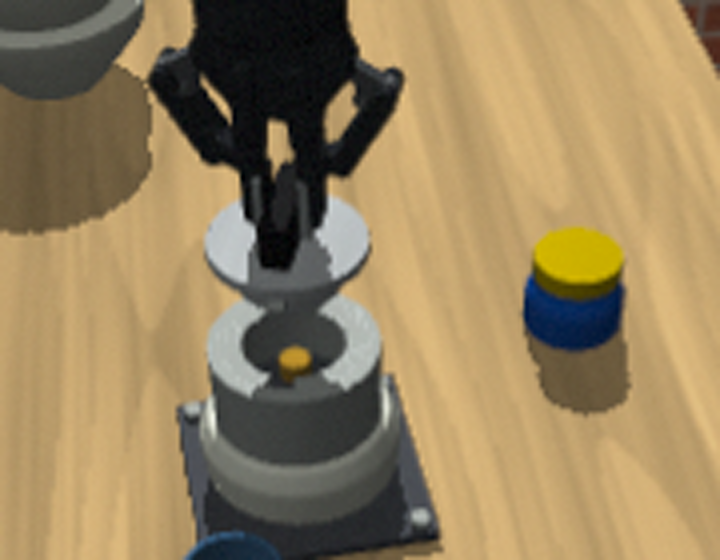

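The lid hangs level over the mouth, with its disc at crop (288,245) and the notch at crop (305,375). The disc fits seem to be affected by occlusion, so I'll check with a fixed-radius fit.

```bash
cat >> h.py <<'E'
def discfit(d,p,z,R=.046,verbose=0):
    # align visible disc edge: colour contrast grey vs surroundings along the projected circle, robust radius search
    P=cloud(d).reshape(-1,3)
    M=(abs(P[:,2]-z)<.004)&(np.hypot(*(P[:,:2]-p[:2]).T)<.06)&(d['img'].reshape(-1,3).mean(1)>75)
    Q=P[M][:,:2]; c=np.array(p[:2],float)
    from scipy.optimize import least_squares
    for _ in range(5):
        a=np.degrees(np.arctan2(*(Q-c).T[::-1])); r=np.hypot(*(Q-c).T); B=[];A=[]
        for k in range(-180,180,8):
            s=(a>=k)&(a<k+8)
            if s.sum()>3 and r[s].max()>.038: i=np.where(s)[0][r[s].argmax()]; B.append(Q[i]);A.append(k)
        B=np.array(B); f=least_squares(lambda c:np.hypot(*(B-c).T)-(R-.0006),c,loss='soft_l1',f_scale=.0007); c=f.x
    return c,A,(np.hypot(*(B-c).T)*1e3).round(1)
E
python3 - <<'E'
from h import *
p=env.observe()['position']
for n in('side','top'):
    d=load(n); print(n,*discfit(d,p,p[2]-.0399+.0348)); print('collar',*discfit(d,[.518,.141],.1155,.052))
E
```

```text
side [0.51822178 0.13905225] [-180, -172, -164, -156, -148, -140, -132, -124, -116, -108, -100, -92, -84, -76, -68, -60, -52, -44, -36, -28, -20, -12, -4, 4, 12, 20, 28, 36, 124, 132, 140, 148, 156, 164, 172] [46.1 45.3 46.4 45.5 46.  45.4 45.3 46.4 45.4 46.  45.1 44.6 44.7 44.9
 44.8 45.4 44.4 45.4 46.1 45.8 45.9 45.8 44.1 45.7 45.7 46.  45.5 45.3
 43.3 45.5 44.5 44.9 45.8 45.3 45.4]
collar [0.51756934 0.14134037] [-180, -172, -164, -156, -148, -140, -132, -124, -116, -108, -100, -92, -84, -76, -68, -60, -52, -44, -36, -28, -20, -12, -4, 4, 12, 20, 28, 36, 44, 52, 116, 124, 132, 140, 148, 156, 164, 172] [50.4 51.8 50.  52.3 51.5 52.  51.9 51.9 50.7 52.9 51.8 50.8 50.7 52.5
 51.2 52.9 51.5 52.5 51.6 51.7 50.8 50.  50.9 51.7 50.9 53.2 51.9 52.5
 51.4 51.2 52.3 53.6 51.7 52.7 51.  52.4 50.7 50. ]
top [0.51938713 0.14256219] [-180, 164, 172] [45.4 45.4 45.4]
collar [0.51851199 0.14096293] [-132, -68, 148, 156, 164] [51.4 51.4 51.7 50.9 51.6]
```

>>> drive_tool --series '[[[0.0014, -0.0005, 0.02], 0, 0.01], [[0.0014, -0.0005, 0.036], 0, 0.01], [[0.0014, -0.0005, 0.042], 0, 0.01], [[0.0014, -0.0005, 0.044], 0, 0.01], [[0.0014, -0.0005, 0.046], 0, 0.01], [[0.0014, -0.0005, 0.048], 0, 0.01], [[0.0014, -0.0005, 0.049], 0, 0.01], [[0.0014, -0.0005, 0.05], 0, 0.01], [[0.0014, -0.0005, 0.05], 0, 0.01], [[0.0014, -0.0005, 0.05], 0, 0.01]]'

```text
time_s: 5.9
position: [0.5178, 0.1429, 0.1494]
tool_rot: [[0.303, 0.953, 0.0], [0.953, -0.303, -0.0], [0.0, 0.0, -1.0]]
ft_force: [-0.3, -0.3, -1.7]
grip_width: 0.0171
gripper_force: 59.4
```

Run:
```python
from h import *
o=env.observe(); p=o['position']; print(p,o['ft_force'],o['wrist_torque'])
d=grab('side'); print(*discfit(d,p,p[2]-.0399+.0348))
save(d['img'],'in1.png',(240,90,360,190),6)
```

```text
[0.51781907 0.14289836 0.14941808] [-0.27753196 -0.29083628 -1.65455204] [ 0.00833798  0.00656181 -0.02811894]
[0.51810809 0.14193324] [-180, -172, -164, -156, -148, -140, -132, -124, -116, -108, -100, -92, -84, -76, -68, -60, -52, -44, -36, -28, -20, -12, -4, 4, 12, 20, 28, 36, 44, 124, 132, 140, 148, 156, 164, 172] [46.  45.7 45.3 44.7 45.8 45.6 46.1 45.  45.3 46.4 44.2 45.1 44.6 45.2
 45.5 44.9 45.3 45.8 45.8 45.1 45.7 45.2 45.6 44.7 46.3 45.7 45.2 43.3
 45.8 46.2 43.1 43.6 44.7 45.2 45.7 45.6]
```

View pics/in1.png

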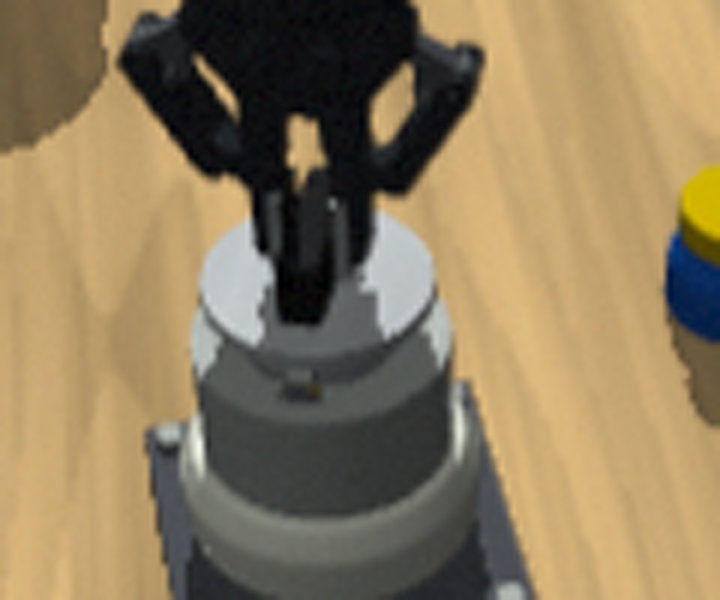

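The foot of the plug is in the bore with no contact force. The front lug, at crop (300,380), shows a bit of open notch on its right, so I'll turn it slightly counter-clockwise and feel downward.

>>> drive_tool --series '[[[-0.0005, -0.0002, 0], -1, 0.01], [[-0.0005, -0.0002, 0.002], -1, 0.01], [[-0.0005, -0.0002, 0.003], -1, 0.01], [[-0.0005, -0.0002, 0.004], -1, 0.01], [[-0.0005, -0.0002, 0.005], -1, 0.01], [[-0.0005, -0.0002, 0.006], -1, 0.01], [[-0.0005, -0.0002, 0.006], -1, 0.01], [[-0.0005, -0.0002, 0.006], -1, 0.01]]'

```text
time_s: 6.75
position: [0.5174, 0.1425, 0.1433]
tool_rot: [[0.287, 0.958, -0.0], [0.958, -0.287, 0.0], [0.0, -0.0, -1.0]]
ft_force: [0.4, 0.6, -1.8]
grip_width: 0.0174
gripper_force: 59.4
```

>>> drive_tool --series '[[[0, 0, 0.001], 0, 0.01], [[0, 0, 0.002], 0, 0.01], [[0, 0, 0.003], 0, 0.01], [[0, 0, 0.004], 0, 0.01], [[0, 0, 0.004], 0, 0.01], [[0, 0, 0.004], 0, 0.01]]'

```text
time_s: 7.35
position: [0.5175, 0.1425, 0.1395]
tool_rot: [[0.287, 0.958, 0.0], [0.958, -0.287, 0.0], [0.0, 0.0, -1.0]]
ft_force: [0.3, -0.3, 2.0]
grip_width: 0.0169
gripper_force: 60.0
```

>>> drive_tool --series '[[[0, 0, 0.001], 0, 0.01], [[0, 0, 0.002], 0, 0.01], [[0, 0, 0.003], 0, 0.01], [[0, 0, 0.004], 0, 0.01], [[0, 0, 0.004], 0, 0.01], [[0, 0, 0.004], 0, 0.01]]'

```text
time_s: 7.95
position: [0.5176, 0.1425, 0.1354]
tool_rot: [[0.287, 0.958, 0.0], [0.958, -0.287, 0.0], [0.0, 0.0, -1.0]]
ft_force: [-0.6, -0.7, 4.0]
grip_width: 0.0168
gripper_force: 60.4
```

Run:
```python
from h import *
o=env.observe(); p=o['position']; print(p,o['ft_force'],o['wrist_torque'])
d=grab('side'); P=cloud(d).reshape(-1,3)
z=P[(np.hypot(*(P[:,:2]-p[:2]).T)<.045)&(abs(P[:,2]-p[2]+.005)<.006)&(d['img'].reshape(-1,3).mean(1)>90)][:,2]; print('disc top',np.median(z),len(z))
```

```text
[0.51755077 0.14246454 0.13544324] [-0.60550395 -0.69217633  3.98614577] [ 0.03987865  0.10771128 -0.00521894]
disc top 0.13139661903493205 444
```

>>> drive_tool --series '[[[0, 0, 0.001], 0, 0.01], [[0, 0, 0.002], 0, 0.01], [[0, 0, 0.003], 0, 0.01], [[0, 0, 0.004], 0, 0.01], [[0, 0, 0.005], 0, 0.01], [[0, 0, 0.006], 0, 0.01], [[0, 0, 0.0065], 0, 0.01], [[0, 0, 0.0065], 0, 0.01], [[0, 0, 0.0065], 0, 0.01]]'

```text
time_s: 8.9
position: [0.5176, 0.1425, 0.1293]
tool_rot: [[0.287, 0.958, 0.001], [0.958, -0.287, 0.0], [0.0, 0.001, -1.0]]
ft_force: [-1.1, 0.1, 8.3]
grip_width: 0.0166
gripper_force: 60.7
```

>>> drive_tool --series '[[[0, 0, 0.0005], 0, 0.01], [[0, 0, 0.001], 0, 0.01], [[0, 0, 0.001], 0, 0.01], [[0, 0, 0.001], 0, 0.01]]'

```text
time_s: 9.3
position: [0.5176, 0.1425, 0.1283]
tool_rot: [[0.287, 0.958, 0.001], [0.958, -0.287, -0.0], [0.0, 0.001, -1.0]]
ft_force: [-1.2, 0.2, 9.7]
grip_width: 0.0168
gripper_force: 60.8
```

>>> drive_tool --series '[[[0, 0, 0], 3, 0.01], [[0, 0, 0], 6, 0.01], [[0, 0, 0], 9, 0.01], [[0, 0, 0], 12, 0.01], [[0, 0, 0], 12, 0.01], [[0, 0, 0], 12, 0.01]]'

```text
time_s: 9.9
position: [0.518, 0.1424, 0.1285]
tool_rot: [[0.48, 0.877, 0.002], [0.877, -0.48, -0.0], [0.001, 0.002, -1.0]]
ft_force: [0.1, -0.4, 8.9]
grip_width: 0.0171
gripper_force: 60.9
```

Run:
```python
from h import *
o=env.observe(); p=o['position']; print(p,o['ft_force'],o['wrist_torque'],o['grip_width'],o['q'])
```

```text
[0.5180266  0.14240522 0.12848215] [ 0.11092793 -0.40900228  8.85244142] [-0.03068274  0.08051175 -0.03149224] 0.01707275474472501 [ 2.74226522e+00  2.61351947e+01  8.57433476e+01 -1.00673599e-02
  6.80086544e+01  3.14241668e+01]
```

It turns freely, so the lugs are under the rim. I'll keep twisting.

>>> drive_tool --series '[[[0, 0, 0], 5, 0.01], [[0, 0, 0], 10, 0.01], [[0, 0, 0], 15, 0.01], [[0, 0, 0], 20, 0.01], [[0, 0, 0], 25, 0.01], [[0, 0, 0], 30, 0.01], [[0, 0, 0], 35, 0.01], [[0, 0, 0], 40, 0.01], [[0, 0, 0], 45, 0.01], [[0, 0, 0], 50, 0.01], [[0, 0, 0], 55, 0.01], [[0, 0, 0], 60, 0.01], [[0, 0, 0], 60, 0.01], [[0, 0, 0], 60, 0.01]]'

```text
time_s: 11.3
position: [0.5182, 0.1423, 0.1285]
tool_rot: [[1.0, 0.023, 0.002], [0.023, -1.0, -0.0], [0.002, 0.0, -1.0]]
ft_force: [0.1, 0.2, 8.9]
grip_width: 0.0173
gripper_force: 60.9
```

Run:
```python
from h import *
o=env.observe(); p=o['position']; print(p,o['ft_force'],o['wrist_torque'],o['grip_width'],np.degrees(np.arctan2(o['tool_rot'][1][0],o['tool_rot'][0][0])))
```

```text
[0.51815027 0.14234514 0.12851162] [0.12833311 0.18692065 8.86881671] [-0.06585631 -0.02268965 -0.02190702] 0.017263227258971135 1.3181597209846787
```

>>> drive_tool --series '[[[0, 0, 0], 3, 0.01], [[0, 0, 0], 5, 0.01], [[0, 0, 0], 7, 0.01], [[0, 0, 0], 8, 0.01], [[0, 0, 0], 9, 0.01], [[0, 0, 0], 9, 0.01]]'

```text
time_s: 11.9
position: [0.5182, 0.1423, 0.1285]
tool_rot: [[0.991, -0.134, 0.002], [-0.134, -0.991, -0.0], [0.002, -0.0, -1.0]]
ft_force: [-0.7, 0.0, 8.8]
grip_width: 0.0172
gripper_force: 60.9
```

Run:
```python
from h import *
o=env.observe(); p=o['position']; print(p,o['ft_force'],o['wrist_torque'],o['grip_width'],np.degrees(np.arctan2(o['tool_rot'][1][0],o['tool_rot'][0][0])))
```

```text
[0.51816715 0.14231256 0.12851943] [-6.54191564e-01  7.08105002e-03  8.84252568e+00] [-0.16628807  0.00031954 -0.03740283] 0.01715664269834623 -7.699132304823697
```

>>> drive_tool --series '[[[0, 0, 0], 1, 0.01], [[0, 0, 0], 2, 0.01], [[0, 0, 0], 3, 0.01], [[0, 0, 0], 3, 0.01]]'

```text
time_s: 12.3
position: [0.5181, 0.1422, 0.1285]
tool_rot: [[0.983, -0.185, 0.002], [-0.185, -0.983, -0.001], [0.002, 0.0, -1.0]]
ft_force: [0.3, -2.6, 8.7]
grip_width: 0.0165
gripper_force: 61.0
```

Run:
```python
from h import *
o=env.observe(); p=o['position']; print(p,o['ft_force'],o['wrist_torque'],o['grip_width'],np.degrees(np.arctan2(o['tool_rot'][1][0],o['tool_rot'][0][0])))
```

```text
[0.51806666 0.142223   0.1284899 ] [ 0.28329281 -2.62416784  8.73183698] [-0.27924617 -0.02679504  0.12767459] 0.0165087334599912 -10.678135021268773
```

>>> drive_tool --series '[[[0, 0, 0], -0.8, 0.01], [[0, 0, -0.001], -0.8, 0.01], [[0, 0, -0.002], -0.8, 0.01], [[0, 0, -0.003], -0.8, 0.01], [[0, 0, -0.004], -0.8, 0.01], [[0, 0, -0.004], -0.8, 0.01], [[0, 0, -0.004], -0.8, 0.01]]'

```text
time_s: 13.0
position: [0.5181, 0.1422, 0.1323]
tool_rot: [[0.985, -0.171, 0.002], [-0.171, -0.985, -0.0], [0.002, 0.0, -1.0]]
ft_force: [-0.1, -1.0, 5.9]
grip_width: 0.0168
gripper_force: 60.8
```

Run:
```python
from h import *
o=env.observe(); p=o['position']; print(p,o['ft_force'],o['wrist_torque'],o['grip_width'],np.degrees(np.arctan2(o['tool_rot'][1][0],o['tool_rot'][0][0])))
```

```text
[0.51806842 0.14223756 0.13226087] [-0.12522658 -0.96227399  5.91447481] [-0.22543901 -0.08700575 -0.02241019] 0.016830793029460108 -9.870952752950153
```

It rose into the pocket on the spring alone. I'll ease up the last 2 mm and let go.

>>> drive_tool --series '[[[0, 0, -0.001], 0, 0.01], [[0, 0, -0.0015], 0, 0.01], [[0, 0, -0.0015], 0, 0.01], [[0, 0, -0.0015], 0, 0.045], [[0, 0, -0.0015], 0, 0.045], [[0, 0, -0.0015], 0, 0.045], [[0, 0, -0.0015], 0, 0.045], [[0, 0, -0.0015], 0, 0.045], [[0, 0, -0.02], 0, 0.045], [[0, 0, -0.06], 0, 0.045], [[0, 0, -0.1], 0, 0.045], [[0, 0, -0.14], 0, 0.045], [[0, 0, -0.14], 0, 0.045]]'

```text
time_s: 14.3
position: [0.519, 0.1426, 0.2771]
tool_rot: [[0.985, -0.171, 0.01], [-0.171, -0.985, 0.001], [0.01, -0.002, -1.0]]
ft_force: [-0.2, 1.0, 0.4]
grip_width: 0.045
gripper_force: 0.0
```

Run:
```python
from h import *
o=env.observe(); p=o['position']; print(p,o['ft_force'],o['time_s'],o['grip_width'])
for n in('side','top'):
    d=grab(n); P=cloud(d).reshape(-1,3)
    G=P[(np.hypot(P[:,0]-.518,P[:,1]-.142)<.045)&(abs(P[:,2]-.16)<.012)]; r=cv2.minAreaRect((G[:,:2]*1000).astype(np.float32)); print(n,len(G),r,np.median(G[:,2]))
    D=P[(np.hypot(P[:,0]-.518,P[:,1]-.142)<.045)&(abs(P[:,2]-.13)<.008)&(d['img'].reshape(-1,3).mean(1)>90)];
    if len(D)>10: print('disc',np.median(D[:,2]),np.linalg.lstsq(np.c_[D[:,:2],np.ones(len(D))],D[:,2],rcond=None)[0])
d=load('side'); save(d['img'],'end.png',(220,80,420,230),4)
```

```text
[0.51899561 0.14262167 0.27712015] [-0.18719993  1.00082426  0.38037786] 14.3 0.04497719662280884
side 253 ((517.8745727539062, 141.76939392089844), (19.632692337036133, 64.03587341308594), 79.78535461425781) 0.15941888206642962
disc 0.13183093594519307 [0.00591566 0.00916434 0.12762387]
top 0 ((0.0, 0.0), (0.0, 0.0), 0.0) nan
disc 0.13077875355797153 [ 0.01667884 -0.00096724  0.12247341]
  return _methods._mean(a, axis=axis, dtype=dtype,
  ret = ret.dtype.type(ret / rcount)
```

View pics/end.png

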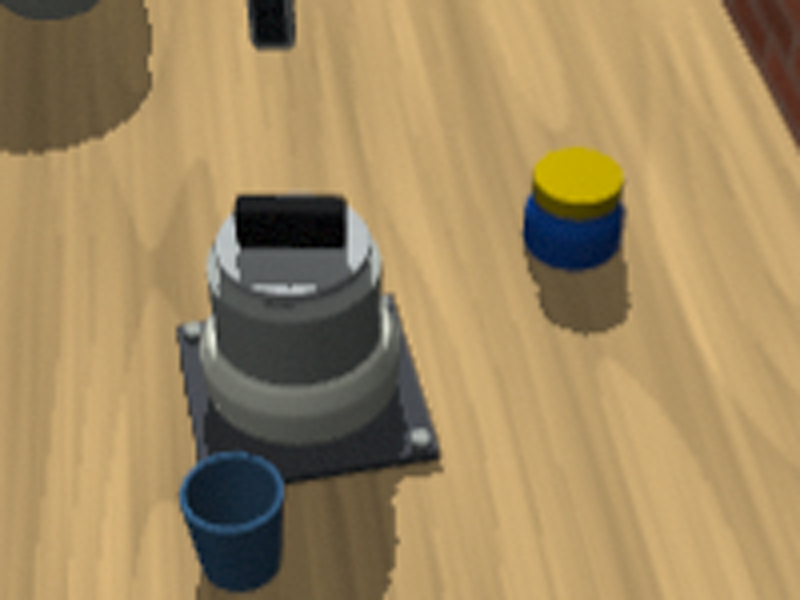

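The crop shows the lid seated level on the jar at (290,240), with its bar at −10° and the cup and tub where they were. Its origin is about 19–20 mm below the collar top, which is the locked height, and the gripper is clear. I'm handing it in.

```bash
python3 -c "
from rig import env
print(env.close_job())"
```

```text
the job is handed in; nothing more can be done
None
```

The grey aluminium lid is on the jar, twisted clockwise about 83° until it met the stop, and it rose about 7 mm to the locked height. It has been let go, with the other pots untouched, and the job was handed in just after 14.3 s on the robot's clock; no verdict was returned.

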